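# Hang a breaker bar head in the guard slot of the loading fixture

## Robot

A 7-joint arm with a two-finger parallel gripper is mounted at the origin on the work surface. World frame = base frame: x ahead of the robot, y to its left, z up, the work surface at z = 0. Lengths are in m, angles in rad, forces in N, time in s.
With the tool pointing down it reaches from about 0.4 to 0.875 m from the base axis. Payload 19.3 kg.
Tool frame: the origin (TCP) lies on the centre line of the jaws, within the pads' length; the fingertips stand 14 mm ahead of it and the grasp point (between the pads) lies 5 mm behind it; y points along the fingers, x is the direction in which the jaws open and shut, and the axes are right-handed (so a half turn about y gives the same grasp; the last joint's range is limited). The gripper opens to 85 mm and grips with 20 to 120 N. Pads are 22 mm wide; open, the fingers measure 114 mm over their backs; the gripper's body (76 mm by 85 mm) begins 54 mm behind the grasp point. The pads swing forward as they close: fully open they stand 13 mm farther back than shut.
Start: joints at [1.045, 0.521, -0.036, 1.599, 0.021, 1.021, -0.113], TCP at [0.275, -0.561, 0.213] pointing down, gripper open.
Joint ranges: [-2.91, 2.91], [-0.3, 2.13], [-1.5, 1.42], [0.17, 2.43], [-1.26, 4.41], [0.16, 1.93], [-2.52, 2.52]. Speed limits (rad/s): [1.89, 1.89, 2.39, 2.39, 3.01, 3.01, 3.01].

## Interface

Orientations are given as [roll, pitch, yaw] about the fixed x, y, z axes, in that order (R = Rz(yaw) Ry(pitch) Rx(roll)).
In Python, from workcell import monitor, grab_frame, workorder gives the robot as it stands.
- The arm moves only by the tool drive_tool, never from a script. Its argument "steps" is one flat list of numbers, 5 for each row, row after row: the finger opening in mm, from 0 to 85.4, then the shift along the world's x, y, z in mm, then the turn about the world's z in degrees. In form: [fingers, tx, ty, tz, twist, fingers, tx, ty, tz, twist, ...]. A call has exactly 5 rows; each row shifts and turns the commanded pose from where the row before left it; what a row does not reach is not made up. A row lasts 1/12 s, in which the tool goes at most 41.7 mm and 7.16 degrees, less where a joint would pass 70% of its speed; a pose out of reach is approached as far as the arm can. A call is refused whole if a number of a shift passes 41.7 or a number of a turn 7.16, either way. A call with a gripper value outside its range is refused whole. The fingers move at their own pace and stop on an object; "grip_force" is the grip in N (left out, the last holds). Time passes only in rows, so rows that do not move let the fingers close, or fill a call up. It gives the time, the measured TCP pose, the force and the opening at its end, in the units of the state.
- monitor.observe(): the state, without advancing time (a new reading comes with each control period).
- grab_frame(name): name is "scene" or "top" or "wrist"; returns a dict with "frame" (480x640x3 uint8, red, green, blue), "vertical_fov" (degrees; the focal length in pixels is half the picture's height over the tangent of half this angle, whatever the lens; pixels are square), "cx", "cy" (the principal point, pixels), "xyz" and "orientation" of the camera in the world. Camera axes: x right, y down, z forward; pixel columns grow to the right and rows downward; lengths in m; the calibration is good to about 2 mm. A picture is of the moment at which its call begins. There is no depth.
- workorder.job_done(): hands the job in, once; it reports no verdict.
The state is a dict: "clock": time; "qpos": joint angles; "qd": joint speeds; "joint_efforts": joint torques, N m; "position": TCP position; "tool_rot": TCP orientation; "force": force on the tool from outside, world axes, zero at the start; "moment": the same for the moment, N m; "grip_width": finger opening in m.
Only numpy, scipy, OpenCV 4.12 (cv2) and the standard library are available. Lean on these libraries where they do the work, as an engineer would, in place of code of your own. Each camera call takes 0.05 s, during which the arm holds its last target. There are 200 camera calls.

## Task

Swing the chrome lever off the loading fixture's guard slot, all the way round to its open stop. Then lift the nickel-plated breaker bar head out of its stand and pass its flat tang down through the slot from above, and finish still holding it in the gripper for the zero reading: about half of the tang or somewhat more below the plate's upper face, the shoulder hanging well clear of the plate. Leave the other things on the bench where they are.

Things in the scene. Friction and masses are not known exactly. Their poses are not given: they have to be found in the camera images.
- fixture: Loading fixture, fixed: grey base 170 x 140 x 20 mm, side walls at its +y and -y, open front and back; on top a dark steel guard plate 150 (x) x 120 (y) x 12 mm, upper face 110 mm above the bench, one slot in its middle. An anvil under the slot is 34 mm high. Origin: on the bench straight below the slot; z up, x roughly away from the robot.
- slot (a point): Slot centre, level with the plate's upper face; axes as the fixture's. The slot goes straight down through the plate: clear opening 42 mm along the fixture's y, 14 mm along its x (2 mm more than the tang, so 1 mm per side when centred), plus a 45 degree lead-in 4 mm wide and deep round the upper edge.
- lever (a joint): Angle (rad) of the long chrome lever about its vertical pivot. 0: along the fixture's -x, towards the robot, right across the slot; growing values swing it towards the fixture's +y (clockwise from above) to the open stop at 1.45. Starts at 0 to 0.25, covering the slot. Needs about 1 N at the post, stays where left.
- lever_pivot (a point): On the lever's vertical pivot axis, level with the plate's upper face, 55 mm from the slot centre along the fixture's +x. The pivot hub is 30 mm across and stands 26 mm above the plate.
- lever_grip (a point): Where to grasp the lever's upright end post: on its axis, 160 mm from the pivot axis, 42 mm above the plate's upper face. The post is round, 18 mm across, from 8 to 60 mm above that face; the lever arm is a 12 mm round bar, centre 16 mm above that face. Nothing fixed stands around the post.
- head: Nickel-plated breaker bar head, loose, about 0.45 kg, upright in its stand. From below: flat tang 40 (its x) x 12 (y) mm, 65 mm long; shoulder 58 x 30, from 65 to 75 mm; grip block 36 (x) x 22 (y), from 75 to 120 mm, to grasp from above across the 22 mm; a dark pin shows 3 mm at its narrow ends. Half-turn symmetric. Origin: centre of the tang's lower end, z up.
- head_tip (a point): Centre of the lower end of the head's tang (the head's origin).
- stand: The head's stand, a fixed black block 84 (x) x 64 (y) x 70 mm high with a wide open slot 46 x 18 mm through it from top to bottom; the head's shoulder rests on its top. Lift the head 70 mm to free the tang. Origin: centre of its underside, on the bench.
- gear_housing: Bystander: round steel torque multiplier gear housing, 96 mm across, 81 mm high with its square drive, loose. Origin: centre of its underside.
- puck: Bystander: cream ceramic alignment puck, 50 mm across, 22 mm high, loose. Origin: centre of its underside.
- coupler: Bystander: violet anodized quick-release coupler, 36 mm across, 48 mm high, loose, standing. Origin: centre of its underside.
- socket: Bystander: chrome deep socket, 30 mm across, 60 mm high, loose, standing. Origin: centre of its underside.
- wrench: Bystander: steel spanner 190 mm long, lying flat, loose. Origin: under its middle; x along it.
- weight: Bystander: brass calibration weight with a knob, 52 mm across, 60 mm high, loose. Origin: centre of its underside.
Mind the look-alikes: they are no part of the job. What is shaped like the head but red or turquoise is not meant.

How it is judged:
By the outcome, as a careful person would: the job done as asked, in the order asked, and still so for the second after the job is handed in, while the arm keeps its last pose, push and grip.
It also fails if it takes over 58 s, if anything falls off the work surface, if the arm or the gripper's body presses on something with over 40 N, if the wrist force passes 120 N, or if a joint passes its speed limit or range.

## Working session

There is one attempt and no reset: what is moved stays moved. The work goes in short steps, Python scripts to look and compute and a tool call to move; the robot and the scene stay as the last step left them, time stands still between calls to the robot, and variables do not carry over. Pictures are saved under pics/ and viewed, about 8 in all and at most 12, crops included, and the job is handed in when it is done.

Besides the shell and the picture viewer there is one more tool, called as a command line: name --argument value ..., lists and objects as JSON in quotes. drive_tool: Moves the arm, as the interface text tells. Its arguments: {"type":"object","properties":{"steps":{"type":"array"},"grip_force":{"type":"number"}},"required":["steps"]}

```bash
mkdir -p pics; cat > h.py <<'E'
import numpy as np, cv2
from scipy.spatial.transform import Rotation as R
from workcell import monitor, grab_frame, workorder
def snap(n,f=None):
    g=grab_frame(n)
    if f: cv2.imwrite('pics/'+f,g['frame'][:,:,::-1])
    return g
def cam(g):
    o=np.array(g['orientation'],float)
    Rm=o if o.shape==(3,3) else (R.from_euler('xyz',o).as_matrix() if o.size==3 else R.from_quat(o).as_matrix())
    return np.array(g['xyz']),Rm,240/np.tan(np.radians(g['vertical_fov'])/2),g['cx'],g['cy']
def ray(g,u,v,z):
    p,Rm,f,cx,cy=cam(g); d=Rm@np.array([(u-cx)/f,(v-cy)/f,1]); return p+d*(z-p[2])/d[2]
def proj(g,X):
    p,Rm,f,cx,cy=cam(g); c=Rm.T@(np.array(X)-p); return np.array([cx+f*c[0]/c[2],cy+f*c[1]/c[2]])
E
python3 - <<'E'
from h import *
import pickle
for n in('top','scene'):
    g=snap(n,n+'0.png'); pickle.dump(g,open(n+'0.pkl','wb')); print(n,{k:v for k,v in g.items() if k!='frame'})
print(monitor.observe())
E
```

```text
top {'vertical_fov': 47.579365879502724, 'cx': 326.50573148875867, 'cy': 243.86610183173926, 'xyz': array([ 0.35177025, -0.02194796,  1.32136262]), 'orientation': array([-2.94696985,  0.03382676, -1.59147936])}
scene {'vertical_fov': 57.72901608867338, 'cx': 320.3750667015062, 'cy': 239.14969259967162, 'xyz': array([ 1.2754552 , -0.27506487,  0.81241269]), 'orientation': array([-2.32086294, -0.02125711,  1.20883209])}
{'clock': 0.1, 'qpos': array([ 1.04478652,  0.52195573, -0.03629725,  1.59992798,  0.02117486,
        1.02107539, -0.1128099 ]), 'qd': array([-0.00016997, -0.00085142,  0.00021674, -0.00142861,  0.00058487,
        0.00071791, -0.00079314]), 'joint_efforts': array([ 3.19389015e-03, -9.28494859e+01,  1.98384449e+00, -3.70535481e+01,
        1.80663174e-02,  5.27196040e-03,  8.14772761e-06]), 'position': array([ 0.27494619, -0.56093882,  0.21259104]), 'tool_rot': array([-1.57085707e+00,  9.80583451e-04, -1.11504716e+00]), 'force': array([-0.19818547,  0.85484938,  0.01529493]), 'moment': array([ 0.00655533, -0.05522587, -0.03215909]), 'grip_width': 0.08555012622645305}
```

View pics/top0.png

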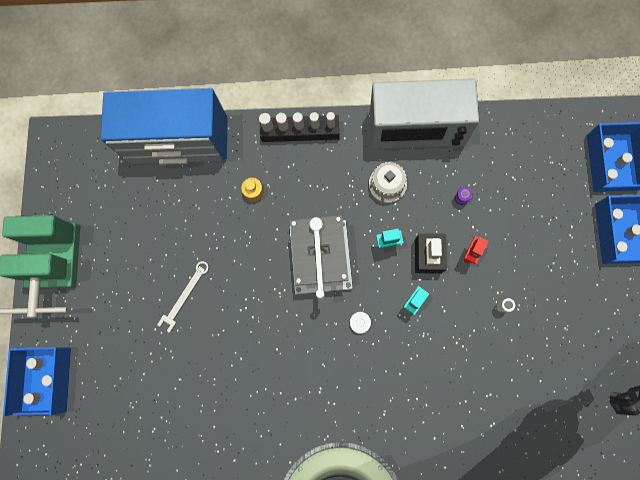

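View pics/scene0.png

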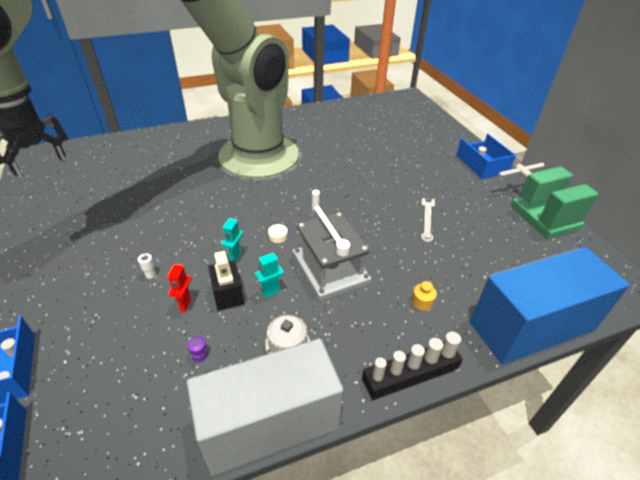

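The top view shows the fixture plate around (321,255), with the lever hub at (316,224) and its post at (320,294). The head is in its black stand at (432,250). The look-alikes are at (390,238), (416,300) and (476,249).

```bash
python3 - <<'E'
from h import *
import pickle
g=pickle.load(open('top0.pkl','rb')); im=g['frame'][:,:,::-1]
a=cv2.resize(im[205:325,275:355],None,fx=5,fy=5,interpolation=cv2.INTER_CUBIC)
b=cv2.resize(im[205:325,400:480],None,fx=5,fy=5,interpolation=cv2.INTER_CUBIC)
cv2.imwrite('pics/crop.png',np.hstack([a,b]))
print('hub',ray(g,316,224,.136),'post',ray(g,320,294,.17),'head',ray(g,434,246,.12), 'stand',ray(g,431,253,.07))
E
```

```text
hub [0.63229046 0.03590096 0.136     ] post [0.47172464 0.02833841 0.17      ] head [ 0.57807986 -0.22624469  0.12      ] stand [ 0.57116037 -0.22685977  0.07      ]
```

View pics/crop.png

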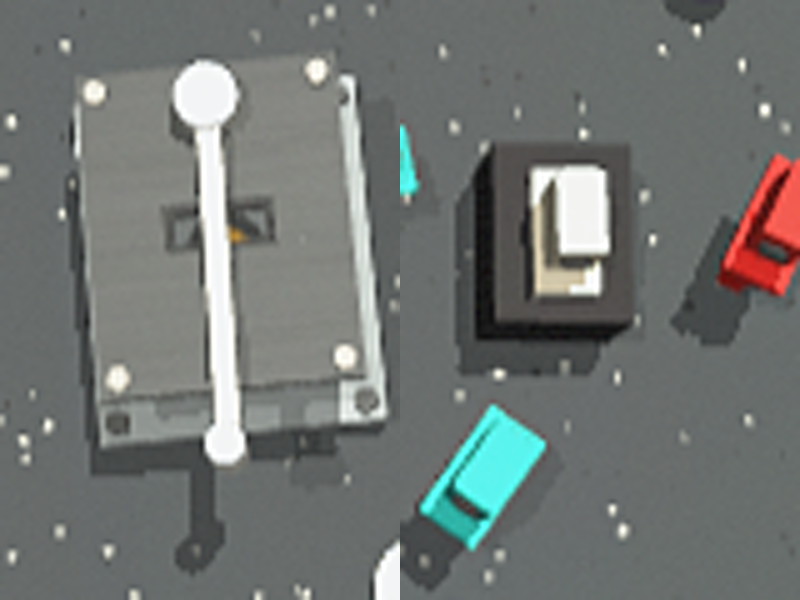

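```bash
python3 - <<'E'
from h import *
import pickle
g=pickle.load(open('top0.pkl','rb'))
P=lambda u,v,z,ox=275:ray(g,ox+u/5-.4,205+v/5-.4,z)[:2]
s=[P(u,v,.112) for u,v in((94,91),(317,69),(345,355),(118,378))]
print(s,np.mean(s,0)); d=s[0]-s[3]+s[1]-s[2]; print('yawx',np.degrees(np.arctan2(d[1],d[0])))
d=s[0]-s[1]+s[3]-s[2]; print('yawy-90',np.degrees(np.arctan2(d[1],d[0]))-90)
print('slot',P(219,225,.11)); print('hub',P(206,95,.136),'post',P(224,443,.17))
k=lambda u,v,z:P(u-400,v,z,400)
print('block',k(582,210,.125),'stand',k(563,235,.07), [k(u,v,.125) for u,v in((556,165),(606,165),(608,258),(557,258))])
print([k(u,v,.07) for u,v in((493,143),(630,145),(633,325),(495,325))])
E
```

```text
[array([0.6422706 , 0.08877059]), array([ 0.64966317, -0.01346009]), array([ 0.51769379, -0.0227221 ]), array([0.50988862, 0.07916838])] [0.57987905 0.03293919]
yawx 4.08173123338822
yawy-90 4.2580708174005935
slot [0.57874934 0.03273668]
hub [0.6332224  0.03633346] post [0.47345285 0.02958002]
block [ 0.57566073 -0.22973261] stand [ 0.57438479 -0.22981873] [array([ 0.59639689, -0.21941963]), array([ 0.59578175, -0.24157748]), array([ 0.55372453, -0.23988994]), array([ 0.55432091, -0.21743868])]
[array([ 0.61895915, -0.19981198]), array([ 0.61621993, -0.26338687]), array([ 0.53140192, -0.25943858]), array([ 0.53302865, -0.19616617])]
```

drive_tool --steps '[85,10,29.5,6,5.7,85,10,29.5,6,5.7,85,10,29.5,6,5.7,85,10,29.5,6,5.7,85,10,29.5,6,5.7]' --grip_force 40

```text
clock: 0.52
position: [0.3252, -0.4121, 0.2431]
tool_rot: [-1.571, 0.0, -0.613]
force: [0.6, -0.0, -0.2]
grip_width: 0.0849
```

drive_tool --steps '[85,10,29.5,4,5.7,85,10,29.5,4,5.7,85,10,29.5,4,5.7,85,10,29.5,4,5.7,85,10,29.5,4,5.7]'

```text
clock: 0.93
position: [0.3751, -0.2647, 0.2632]
tool_rot: [-1.571, 0.0, -0.115]
force: [1.5, 0.2, -0.3]
grip_width: 0.085
```

drive_tool --steps '[85,10,29.5,0,5.7,85,10,29.5,0,5.7,85,10,29.5,0,5.7,85,10,29.5,0,5.7,85,10,29.5,0,5.7]'

```text
clock: 1.35
position: [0.4251, -0.1172, 0.2631]
tool_rot: [-1.571, 0.0, 0.382]
force: [1.3, 0.3, 0.5]
grip_width: 0.085
```

drive_tool --steps '[85,10,29.5,0,5.7,85,10,29.5,0,5.7,85,10,29.5,0,5.7,85,10,29.5,0,5.7,85,10,29.5,0,5.7]'

```text
clock: 1.77
position: [0.4752, 0.0302, 0.2631]
tool_rot: [-1.571, 0.0, 0.879]
force: [0.2, -1.0, 0.8]
grip_width: 0.0851
```

```bash
python3 - <<'E'
from h import *
g=snap('wrist','w1.png'); print(g['xyz'],g['orientation'],g['vertical_fov'])
for n,X in dict(post=(.473,.030,.17),slot=(.579,.033,.11),hub=(.634,.037,.136)).items(): print(n,proj(g,X))
E
```

```text
[0.42026809 0.07617138 0.42453566] [ 2.85353934e+00 -8.86943174e-04  8.78242605e-01] 64.71883589511415
post [319.72656618 233.70055284]
slot [397.39425636 300.69990609]
hub [444.25722356 355.30150536]
```

View pics/w1.png

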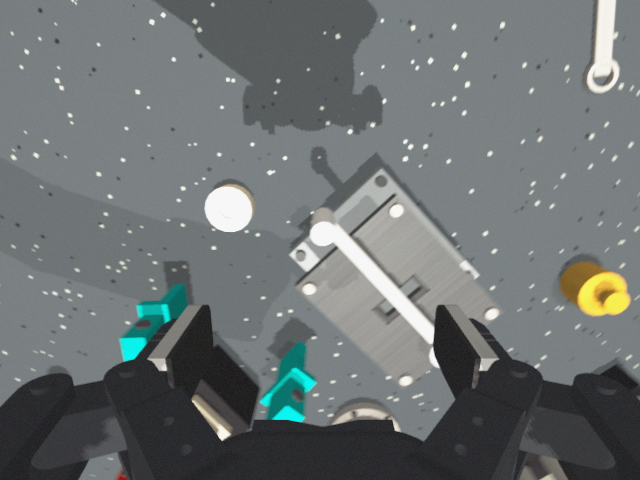

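The wrist view shows the post top at (322,234) and the slot at (400,300), within about 1 mm of what I predicted. Next I descend and grip the post.

drive_tool --steps '[60,-1,0,-28,0,60,-1,0,-28,0,60,0,0,-28,0,60,0,0,-28,0,40,0,0,0,0]' --grip_force 40

```text
clock: 2.23
position: [0.4706, 0.0284, 0.1471]
tool_rot: [-1.566, 0.004, 0.875]
force: [-0.6, -0.8, -0.7]
grip_width: 0.0494
```

drive_tool --steps '[10,0,0,0,0,10,0,0,0,0,10,0,0,0,0,10,0,0,0,0,10,0,0,0,0]'

```text
clock: 2.65
position: [0.4737, 0.0287, 0.1521]
tool_rot: [-1.572, -0.001, 0.874]
force: [0.9, -0.8, 4.7]
grip_width: 0.0103
```

```bash
python3 - <<'E'
import numpy as np
p=np.array([.634,.037]); a0=np.radians(182.6)
for n in(0,3,6,9,12,15,18,20,21):
    a=a0-np.radians(81.6)*n/20; print(n,(p+.16*np.array([np.cos(a),np.sin(a)])).round(4))
a=a0-np.radians(81.6)*np.arange(22)/20; q=.16e3*np.c_[np.cos(a),np.sin(a)]; print(np.diff(q,axis=0).round(1).tolist())
E
```

```text
0 [0.4742 0.0297]
3 [0.4763 0.0638]
6 [0.4855 0.0966]
9 [0.5015 0.1267]
12 [0.5236 0.1528]
15 [0.5506 0.1736]
18 [0.5815 0.1881]
20 [0.6035 0.1941]
21 [0.6147 0.1958]
[[-0.1, 11.4], [0.7, 11.4], [1.5, 11.3], [2.3, 11.2], [3.1, 11.0], [3.9, 10.7], [4.6, 10.4], [5.3, 10.1], [6.0, 9.7], [6.7, 9.2], [7.4, 8.7], [8.0, 8.1], [8.5, 7.6], [9.0, 6.9], [9.5, 6.3], [9.9, 5.6], [10.3, 4.9], [10.6, 4.1], [10.9, 3.4], [11.1, 2.6], [11.3, 1.8]]
```

```bash
python3 - <<'E'
from h import *
g=snap('wrist','w2.png'); s=snap('scene'); 
cv2.imwrite('pics/w2.png',np.hstack([cv2.resize(g['frame'][200:480,180:460,::-1],(400,400)),cv2.resize(s['frame'][150:290,250:390,::-1],(400,400),interpolation=cv2.INTER_CUBIC)]))
o=monitor.observe(); print(o['position'],o['force'],o['grip_width'])
E
```

```text
[0.47363905 0.02873634 0.15199193] [-1.06737233 -2.20479706 11.49904665] 0.009771815147630177
```

View pics/w2.png

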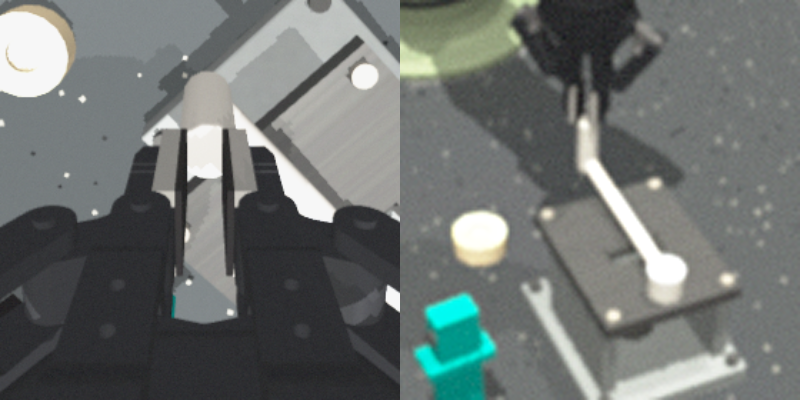

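```bash
python3 - <<'E'
from h import *
g=snap('wrist'); print(ray(g,325.6,305,.17), ray(g,325.6,200+.7*127,.17), ray(g,325.6,200+.7*178,.17))
o=monitor.observe(); T=R.from_euler('xyz',o['tool_rot']).as_matrix(); print(o['position'],T.round(2).tolist(),o['force'],o['grip_width'])
for z in(-11,0,11): print(z,proj(g,o['position']+T@np.array([0,-.018,z/1000.])),proj(g,o['position']+T@np.array([0.009,0.014,z/1000.])))
E
```

```text
[0.47362559 0.03085972 0.17      ] [0.46805213 0.03551018 0.17      ] [0.48061449 0.02502824 0.17      ]
[0.47367015 0.02872504 0.15199924] [[0.64, 0.0, -0.77], [0.77, -0.0, 0.64], [0.0, -1.0, -0.0]] [-1.74971776 -0.59539895 10.14754277] 0.010234902158538738
-11 [321.75058088 331.52511104] [339.6174453  299.06389109]
0 [321.70308863 308.01613854] [339.87368411 278.84256388]
11 [321.653679   283.55804535] [340.13855625 257.93992987]
```

The post sits centred between the pads, although the width reads low. Now I swing the lever along its arc.

drive_tool --steps '[10,-0.1,11.4,0,-4.1,10,0.7,11.4,0,-4.1,10,1.5,11.3,0,-4.1,10,2.3,11.2,0,-4.1,10,3.1,11,0,-4.1]'

```text
clock: 3.22
position: [0.4807, 0.0857, 0.152]
tool_rot: [-1.571, -0.001, 0.513]
force: [-2.8, -0.9, 11.3]
grip_width: 0.0096
```

drive_tool --steps '[10,3.9,10.7,0,-4.1,10,4.6,10.4,0,-4.1,10,5.3,10.1,0,-4.1,10,6,9.7,0,-4.1,10,6.7,9.2,0,-4.1]'

```text
clock: 3.63
position: [0.5073, 0.1363, 0.152]
tool_rot: [-1.57, -0.001, 0.156]
force: [-2.7, 1.1, 11.1]
grip_width: 0.0097
```

drive_tool --steps '[10,7.4,8.7,0,-4.1,10,8,8.1,0,-4.1,10,8.5,7.6,0,-4.1,10,9,6.9,0,-4.1,10,9.5,6.3,0,-4.1]'

```text
clock: 4.05
position: [0.5499, 0.1742, 0.1521]
tool_rot: [-1.569, -0.001, -0.201]
force: [-2.9, 1.6, 7.7]
grip_width: 0.0102
```

drive_tool --steps '[10,9.9,5.6,0,-4.1,10,10.3,4.9,0,-4.1,10,10.6,4.1,0,-4.1,10,8,2.5,0,-3,10,0,0,0,0]'

```text
clock: 4.47
position: [0.5898, 0.1915, 0.1521]
tool_rot: [-1.568, -0.001, -0.469]
force: [-1.0, 3.7, 8.2]
grip_width: 0.01
```

```bash
python3 - <<'E'
from h import *
o=monitor.observe();print(o['position'],o['force']); d=o['position'][:2]-[.634,.037]; print('lever',np.radians(184.15)-np.arctan2(d[1],d[0]),np.hypot(*d))
E
```

```text
[0.58984981 0.19153366 0.1520923 ] [-0.97559183  3.7264971   8.24722582]
lever 1.3649414754807616 0.16071680742412084
```

drive_tool --steps '[10,4,1,0,-1.4,10,4,0.9,0,-1.4,10,3,0.6,0,-1,10,2,0.4,0,-0.7,10,0,0,0,0]'

```text
clock: 4.88
position: [0.6015, 0.194, 0.1521]
tool_rot: [-1.569, 0.0, -0.545]
force: [-1.5, 3.6, 7.6]
grip_width: 0.0099
```

drive_tool --steps '[10,1.5,0.3,0,0,10,1.5,0.3,0,0,10,0,0,0,0,10,0,0,0,0,10,0,0,0,0]'

```text
clock: 5.3
position: [0.604, 0.194, 0.1521]
tool_rot: [-1.57, 0.0, -0.544]
force: [-6.0, 1.4, 9.5]
grip_width: 0.0099
```

drive_tool --steps '[10,1,0.2,0,0,10,1,0.2,0,0,10,0,0,0,0,10,0,0,0,0,10,0,0,0,0]'

```text
clock: 5.72
position: [0.6058, 0.1943, 0.1521]
tool_rot: [-1.57, 0.001, -0.544]
force: [-6.8, -0.0, 10.3]
grip_width: 0.0102
```

drive_tool --steps '[10,1.5,0.2,0,0,10,1.5,0.2,0,0,10,0,0,0,0,10,0,0,0,0,10,0,0,0,0]'

```text
clock: 6.13
position: [0.609, 0.1947, 0.1521]
tool_rot: [-1.57, 0.0, -0.544]
force: [-5.3, 0.4, 9.9]
grip_width: 0.0104
```

```bash
python3 - <<'E'
from h import *
import pickle
g=snap('top'); pickle.dump(g,open('top1.pkl','wb'))
w=snap('wrist')
cv2.imwrite('pics/t1.png',np.hstack([cv2.resize(g['frame'][185:305,255:375,::-1],(400,400),interpolation=cv2.INTER_CUBIC),cv2.resize(w['frame'][160:480,160:480,::-1],(400,400))]))
E
```

```text
(no output)
```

View pics/t1.png

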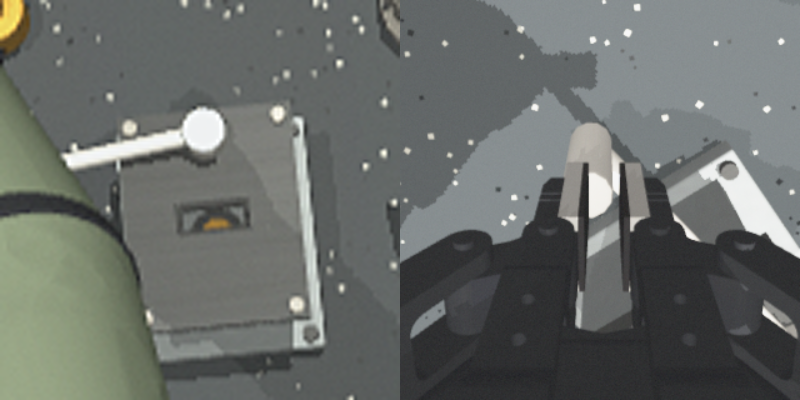

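drive_tool --steps '[0,0,0,0,0,0,0,0,0,0,0,0,0,0,0,0,0,0,0,0,0,0,0,0,0]'

```text
clock: 6.65
position: [0.6093, 0.1947, 0.1519]
tool_rot: [-1.57, -0.0, -0.544]
force: [-2.5, 0.9, 7.4]
grip_width: -0.0001
```

```bash
python3 - <<'E'
from h import *
import pickle
g=pickle.load(open('top1.pkl','rb')); k=.3
a=[ray(g,255+u*k-.35,185+v*k-.35,z)[:2] for u,v,z in((203,130,.136),(68,160,.126),(160,141,.126),(212,217,.11))]
d=a[1]-a[2]; e=a[1]-a[0]; print(a,[np.radians(184.15)-np.arctan2(q[1],q[0]) for q in(d,e)])
w=snap('wrist','w3full.png'); o=monitor.observe(); print(o['position'],o['force'],o['grip_width'])
cv2.imwrite('pics/w3.png',w['frame'][200:480,180:460,::-1])
E
```

```text
[array([0.63312356, 0.03689549]), array([0.61727627, 0.12917984]), array([0.62868775, 0.0666542 ]), array([0.57841291, 0.03308291])] [np.float64(1.4627054640648982), np.float64(1.473163756310034)]
[0.60933194 0.19467439 0.1518702 ] [-2.88539863  0.95632067  7.61422637] 2.733457458778743e-05
```

View pics/w3.png

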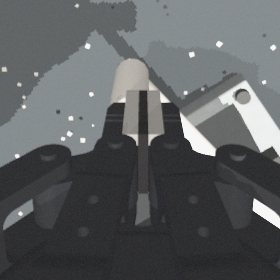

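```bash
python3 - <<'E'
from h import *
w=snap('wrist'); cv2.imwrite('pics/w4.png',cv2.resize(w['frame'][230:330,270:370,::-1],(600,600),interpolation=cv2.INTER_CUBIC))
o=monitor.observe();T=R.from_euler('xyz',o['tool_rot']).as_matrix()
for n,X in {'tip':(0,.014,0),'tip+z':(0,.014,.011),'tcp':(0,0,0),'top-':(0,-.018,-.011),'top+':(0,-.018,.011)}.items(): print(n,proj(w,o['position']+T@np.array(X)))
for u,v in((310,258),(310,275),(310,290)): print(ray(w,u,v,.17))
print('expected post top px',proj(w,[.634+.16*np.cos(np.radians(101.07)),.037+.16*np.sin(np.radians(101.07)),.17]))
E
```

```text
tip [321.36655858 280.99665265]
tip+z [321.32101158 260.15436151]
tcp [321.25109983 292.62137952]
top- [321.13196179 333.89971189]
top+ [321.01340195 286.09251374]
[0.61757321 0.21676063 0.17      ]
[0.61373857 0.21057129 0.17      ]
[0.61026752 0.2049688  0.17      ]
expected post top px [309.58052399 318.52336023]
```

View pics/w4.png

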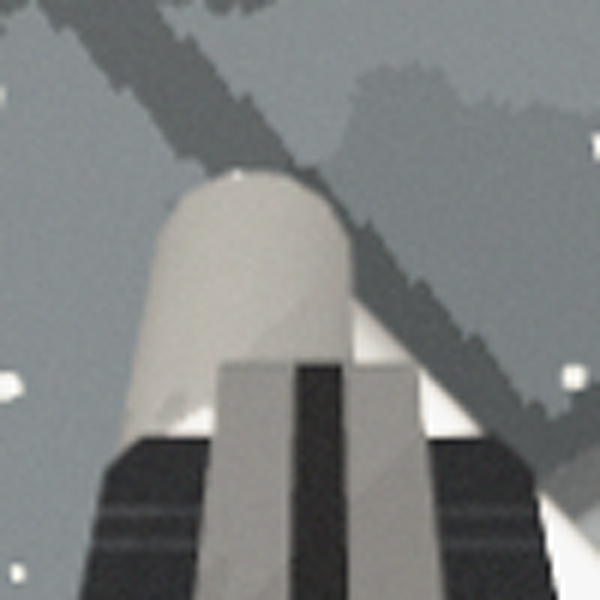

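The pads closed to 0 with the post still there, and about 8 N is pushing up. So the fingertips seem to rest on the post's top instead of straddling it, and the lever was probably dragged by friction. I'll lift and check both the lever angle and where the fingertips really are.

drive_tool --steps '[0,0,0,20,0,0,0,0,20,0,0,0,0,20,0,0,0,0,0,0,0,0,0,0,0]'

```text
clock: 7.17
position: [0.6098, 0.1943, 0.2122]
tool_rot: [-1.569, -0.001, -0.545]
force: [0.1, -0.6, -0.7]
grip_width: -0.0001
```

```bash
python3 - <<'E'
from h import *
w=snap('wrist'); s=snap('scene')
o=monitor.observe();T=R.from_euler('xyz',o['tool_rot']).as_matrix(); print(o['position'],o['force'])
A=w['frame'][200:360,220:420,::-1].copy(); 
us,vs=proj(s,o['position']); print('scene tcp',us,vs, 'tip',proj(s,o['position']+T@[0,.014,0]), 'tip-32',proj(s,o['position']+T@[0,-.018,0]))
x0,y0=int(us)-35,int(vs)-30
B=s['frame'][y0:y0+80,x0:x0+70,::-1]
print(x0,y0)
cv2.imwrite('pics/w5.png',np.hstack([cv2.resize(A,(450,360)),cv2.resize(B,(315,360),interpolation=cv2.INTER_CUBIC)]))
e=np.array([.634+.16*np.cos(np.radians(101.07)),.037+.16*np.sin(np.radians(101.07)),.17])
print('wrist: post top',proj(w,e),'tip',[proj(w,o['position']+T@np.array(q)) for q in((0,.014,.011),(0,-.018,.011))], 'scene post top',proj(s,e))
import pickle; pickle.dump((w,s),open('w5.pkl','wb'))
E
```

```text
[0.60905864 0.19397436 0.21061524] [ 0.0821182  -0.73622929 -0.74677918]
scene tcp 403.813166367901 197.5216779440725 tip [402.88470719 202.37536483] tip-32 [405.0335236 191.1420416]
368 167
wrist: post top [311.98939499 267.95728321] tip [array([320.34517956, 260.29926941]), array([319.97338937, 285.83103969])] scene post top [400.01223872 209.87599159]
```

View pics/w5.png

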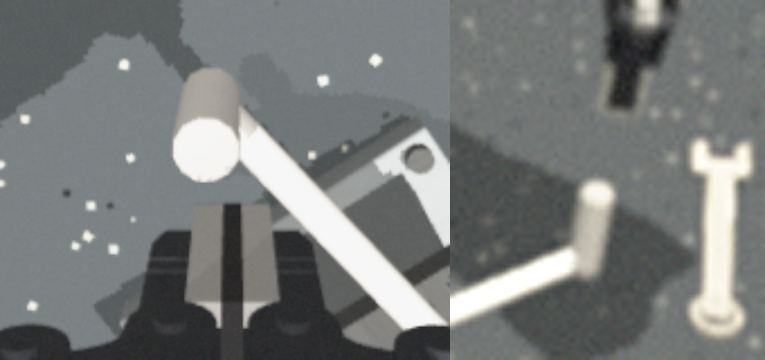

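The wrist view puts the post top at (312,267), against (312,268) predicted for the 1.45 stop, so the lever is open. The scene view shows the shut fingertips at (406,191), about 18 mm above the reported TCP instead of 14 mm below it. That matches the contact on the post top at z = 0.17. I'll plan with this offset and go to the head.

drive_tool --steps '[30,-2.3,-28.3,4,-4.1,50,-2.3,-28.3,4,-4.1,50,-2.3,-28.3,0,-4.1,50,-2.3,-28.3,0,-4.1,50,-2.3,-28.3,0,-4.1]'

```text
clock: 7.68
position: [0.5971, 0.0513, 0.2183]
tool_rot: [-1.572, 0.001, -0.906]
force: [0.3, 0.8, -0.4]
grip_width: 0.05
```

drive_tool --steps '[50,-2.3,-28.3,0,-4.1,50,-2.3,-28.3,0,-4.1,50,-2.3,-28.3,0,-4.1,50,-2.3,-28.3,0,-4.1,50,-2.3,-28.3,0,-4.1]'

```text
clock: 8.1
position: [0.5856, -0.0902, 0.2183]
tool_rot: [-1.572, 0.0, -1.263]
force: [1.0, 0.6, 0.1]
grip_width: 0.05
```

drive_tool --steps '[50,-2.3,-28.3,0,-4.1,50,-2.3,-28.3,0,-4.1,50,-2.3,-28.3,0,-4.1,50,-2.3,-28.3,0,-4.1,50,-2.3,-28.3,0,-4.1]'

```text
clock: 8.52
position: [0.5741, -0.2316, 0.2182]
tool_rot: [-1.572, 0.0, -1.621]
force: [-0.0, 0.8, 0.3]
grip_width: 0.0498
```

```bash
python3 - <<'E'
from h import *
import pickle
w=snap('wrist','w6.png'); pickle.dump(w,open('w6.pkl','wb'))
o=monitor.observe();T=R.from_euler('xyz',o['tool_rot']).as_matrix(); print(o['position'],o['tool_rot'],o['force'])
print('block top exp',proj(w,[.5755,-.2297,.125]))
for x in(-.025,.025): print('pad tip',proj(w,o['position']+T@np.array([x,-.024,0])))
E
```

```text
[ 0.57263313 -0.23806624  0.21819636] [-1.57258441 -0.00290567 -1.63254388] [-4.27422889 -7.45343052 -1.3753734 ]
block top exp [320.20003768 235.89307229]
pad tip [276.93841705 319.99051579]
pad tip [400.75533844 321.39265868]
```

View pics/w6.png

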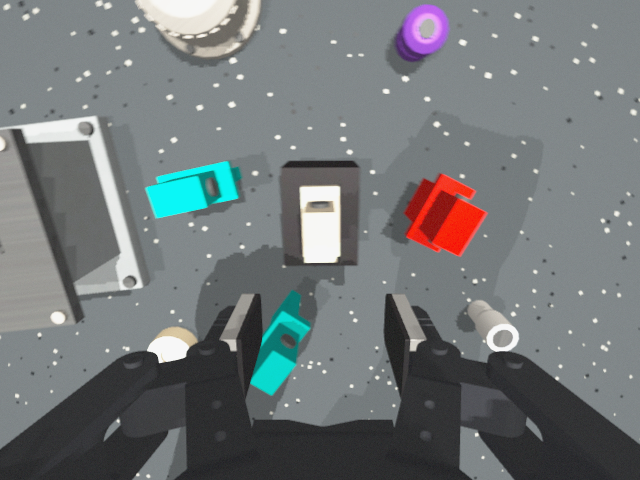

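drive_tool --steps '[50,0,0,0,0,50,0,0,-25,0,50,0,0,-25,0,50,0,0,-15,0,50,0,0,0,0]'

```text
clock: 8.98
position: [0.5731, -0.2285, 0.1504]
tool_rot: [-1.576, 0.002, -1.616]
force: [-0.3, 0.2, -0.5]
grip_width: 0.0502
```

```bash
python3 - <<'E'
from h import *
import pickle
w=snap('wrist'); pickle.dump(w,open('w7.pkl','wb'))
o=monitor.observe();T=R.from_euler('xyz',o['tool_rot']).as_matrix(); print(o['position'],o['tool_rot'],o['force'])
hsv=cv2.cvtColor(w['frame'],cv2.COLOR_RGB2HSV)
m=((hsv[...,2]>215)).astype(np.uint8); m=cv2.morphologyEx(m,cv2.MORPH_OPEN,np.ones((7,7)))
n,l,st,c=cv2.connectedComponentsWithStats(m)
for i in range(1,n): print(st[i],c[i])
print('exp corners',[proj(w,[.5755+dx,-.2297+dy,.125]).round(1) for dx in(-.018,.018) for dy in(-.011,.011)])
cv2.imwrite('pics/w7.png',w['frame'][:,:,::-1])
E
```

```text
[ 0.57398815 -0.22904304  0.15247785] [-1.57404401e+00  1.24514768e-03 -1.61606233e+00] [ 0.11599582 -0.54907822  0.68657771]
[225   0  11   8  80] [229.7625   3.2375]
[ 431    0   55   30 1102] [457.07259528  13.47005445]
[  0 114  27  26 593] [ 11.43844857 127.53794266]
[  39  130   63  176 2738] [ 70.31628926 221.82359386]
[ 162  169   53   48 1027] [196.10029211 189.56183057]
[148 179   7   7  49] [151. 182.]
[139 181   7   7  49] [142. 184.]
[116 185  13   9 103] [121.84466019 188.87378641]
[472 187  46  27 742] [493.28167116 200.87331536]
[  92  190   77   53 2928] [130.81284153 216.39651639]
[298 200  49  22 945] [322.55343915 209.43280423]
[ 474  222   68   71 2697] [507.26844642 257.14312199]
[ 300  238   47   65 2912] [322.90556319 269.08104396]
[435 251  25  23 355] [446.48169014 262.44788732]
[271 356  12   9 100] [276.42 360.07]
[546 366   7   7  49] [549. 369.]
exp corners [array([346.9, 299.2]), array([306.1, 300.8]), array([344.9, 235. ]), array([302. , 236.9])]
```

drive_tool --steps '[50,0,0,-20,0,50,0,0,-20,0,50,0,0,-15,0,50,0,0,-10,0,50,0,0,0,0]'

```text
clock: 9.45
position: [0.5744, -0.2297, 0.0881]
tool_rot: [-1.572, 0.001, -1.617]
force: [0.6, -0.1, -0.3]
grip_width: 0.0502
```

drive_tool --steps '[15,0,0,0,0,15,0,0,0,0,15,0,0,0,0,15,0,0,0,0,15,0,0,0,0]' --grip_force 60

```text
clock: 9.87
position: [0.5756, -0.2301, 0.0905]
tool_rot: [-1.569, 0.0, -1.617]
force: [-0.6, 3.2, 6.8]
grip_width: 0.0206
```

drive_tool --steps '[5,0,0,0,0,5,0,0,0,0,5,0,0,3,0,5,0,0,5,0,5,0,0,7,0]' --grip_force 90

```text
clock: 10.28
position: [0.5744, -0.2303, 0.1044]
tool_rot: [-1.572, 0.0, -1.618]
force: [-0.0, -0.4, -6.2]
grip_width: 0.02
```

drive_tool --steps '[5,0,0,20,0,5,0,0,25,0,5,0,0,25,0,5,0,0,10,0,5,0,0,0,0]'

```text
clock: 10.7
position: [0.5759, -0.2308, 0.1868]
tool_rot: [-1.567, -0.001, -1.618]
force: [1.2, -0.0, -4.8]
grip_width: 0.0196
```

drive_tool --steps '[5,0,0,25,0,5,0,5,25,3,5,0,15,8,6.5,5,0,20,0,6.5,5,0,20,0,6.5]'

```text
clock: 11.12
position: [0.5744, -0.1698, 0.2412]
tool_rot: [-1.571, 0.0, -1.22]
force: [0.4, 0.6, -5.2]
grip_width: 0.0199
```

drive_tool --steps '[5,0,20,0,6.5,5,0,20,0,6.5,5,0,20,0,6.5,5,0,20,0,6.5,5,0,20,0,6.5]'

```text
clock: 11.53
position: [0.5741, -0.0693, 0.2406]
tool_rot: [-1.572, 0.002, -0.652]
force: [0.1, -0.4, -5.3]
grip_width: 0.0197
```

drive_tool --steps '[5,0,20,0,6.5,5,1,20,0,6.5,5,1,20,0,6.5,5,1,20,0,6.5,5,1,20,0,6.5]'

```text
clock: 11.95
position: [0.5781, 0.0306, 0.2406]
tool_rot: [-1.571, 0.002, -0.085]
force: [-1.0, -0.3, -5.3]
grip_width: 0.0201
```

drive_tool --steps '[5,0,15,0,6.5,5,0,8,0,2.6,5,0,0,0,0,5,0,0,0,0,5,0,0,0,0]'

```text
clock: 12.37
position: [0.5785, 0.0517, 0.2413]
tool_rot: [-1.571, 0.001, 0.066]
force: [-0.4, -0.4, -4.9]
grip_width: 0.0198
```

```bash
python3 - <<'E'
from h import *
import pickle
o=monitor.observe(); print(o['position'],np.degrees(o['tool_rot']),o['force'],o['grip_width'])
w=snap('wrist','w8.png'); s=snap('scene','s8.png'); t=snap('top'); pickle.dump((w,s,t,o),open('p8.pkl','wb'))
cv2.imwrite('pics/v8.png',np.hstack([cv2.resize(w['frame'][180:480,180:480,::-1],(400,400)),cv2.resize(s['frame'][130:270,280:420,::-1],(400,400),interpolation=cv2.INTER_CUBIC)]))
E
```

```text
[0.57853957 0.05170149 0.24128828] [-9.00243057e+01  6.59530299e-02  3.75768040e+00] [-0.35773302 -0.41914302 -4.89446869] 0.01984178492348981
```

View pics/v8.png

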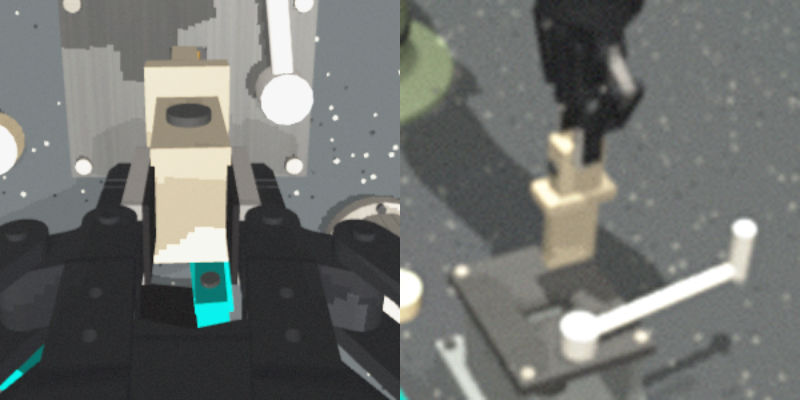

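```bash
python3 - <<'E'
from h import *
import pickle
w,s,t,o=pickle.load(open('p8.pkl','rb'))
T=R.from_euler('xyz',o['tool_rot']).as_matrix(); p=o['position']
H=lambda x,z,dz=-.084:proj(w,p+T@np.array([x,0,z])+[0,0,dz+0]).round(1)
def Q(a,b,h,dz=-.084): return proj(w,p+T@np.array([a,0,b])+[0,0,dz+h]).round(1)
print('block top near edge',Q(-.011,.018,.12),Q(.011,.018,.12),'far',Q(-.011,-.018,.12),Q(.011,-.018,.12))
print('block foot',Q(-.011,.018,.075),Q(.011,.018,.075))
print('shoulder out top',Q(-.015,.029,.075),Q(.015,.029,.075),'bot',Q(-.015,.029,.065),Q(.015,.029,.065)); print('tang tip',Q(-.006,.02,0),Q(.006,.02,0))
y=np.radians(4.15);F=lambda a,b,z:np.array([.579+a*np.cos(y)-b*np.sin(y),.033+a*np.sin(y)+b*np.cos(y),z])
print('screws',[proj(w,F(a,b,.112)).round(1) for a in(-.066,.066) for b in(-.051,.051)],'slot',proj(w,F(0,0,.11)),'slot edges', [proj(w,F(a,b,.11)).round(1) for a in(-.011,.011) for b in(-.025,.025)])
print('hub',proj(w,F(.055,0,.136)),'toolz',T[:,2])
im=w['frame'];hsv=cv2.cvtColor(im,cv2.COLOR_RGB2HSV)
def edges(row,a,b):
    g=cv2.GaussianBlur(im,(3,3),0)[row].astype(int).sum(1); d=np.diff(g); i=[k for k in range(a,b) if abs(d[k])>25]; return [(k,int(d[k])) for k in i]
for r in(210,222,240,250,262,280,300,330): print(r,edges(r,270,375))
m=(im.min(2)>225).astype(np.uint8); n,l,st,c=cv2.connectedComponentsWithStats(m)
for i in range(1,n):
    if st[i][4]>60: print(st[i],c[i].round(1))
E
```

```text
block top near edge [289.7 286.7] [351.1 286.7] far [292.1 373.2] [349.2 373.1]
block foot [297.8 248.7] [344.4 248.6]
shoulder out top [288.7 226.1] [353.3 226. ] bot [290.4 221. ] [351.8 221. ]
tang tip [312.5 211.4] [330.7 211.3]
screws [array([243.2, 305.1]), array([234.2, 183.9]), array([399.9, 304.1]), array([406.6, 182.6])] slot [320.98384998 246.07143965] slot edges [array([308., 275.]), array([306.8, 216. ]), array([334.6, 274.8]), array([334.6, 215.8])]
hub [394.83345506 255.90881421] toolz [-6.55373712e-02  9.97850025e-01 -4.24213580e-04]
210 [(311, 31), (312, 79), (313, 55), (372, -42), (373, -84), (374, -60)]
222 [(270, -46), (307, 28), (308, 49), (309, 28), (328, -31), (329, -28), (333, 32), (334, 77), (335, 55), (374, -30)]
240 [(271, -34), (286, 60), (287, 141), (288, 107), (289, 30), (350, -31), (351, -69), (352, -55), (362, -33), (363, -77), (364, -58), (371, 33), (372, 48), (373, 31)]
250 [(287, 76), (288, 76), (289, 31), (350, -37), (351, -70), (352, -49), (364, -28), (365, -63), (366, -46), (369, -28), (371, 63), (372, 50), (374, 49)]
262 [(287, 49), (288, 100), 
[... 242 characters left out ...]
 -79), (294, -51), (349, 31)]
300 [(291, 50), (292, 139), (293, 89), (351, -68), (352, -145), (353, -74)]
330 [(270, 107), (271, 78), (285, -53), (286, -109), (287, -82), (294, 53), (295, 170), (296, 185), (297, 80), (347, -46), (348, -142), (349, -182), (350, -105), (357, 47), (358, 111), (359, 78), (373, -50), (374, -97)]
[371   0  29  13 286] [384.7   4.9]
[ 369   28   38  208 3260] [384.4 130.5]
[401 175  14  14 140] [407.6 181.8]
[ 376  236   39   38 1142] [394.8 254.3]
[ 147  270   46   42 1458] [169.4 290.6]
[237 300  11  11  93] [242.1 305. ]
[395 300  12  10  92] [400.5 304.4]
[471 333  26  15 105] [486.3 339.5]
[296 351  55  26 981] [327.5 365.4]
[468 403  21  20 166] [475.7 413.3]
```

```bash
python3 - <<'E'
from h import *
import pickle
w,s,t,o=pickle.load(open('p8.pkl','rb')); im=w['frame']
for r in range(207,229,3): print(r,' '.join('%d,%d'%(im[r,c,0],im[r,c,2]) for c in range(302,342,2)))
E
```

```text
207 111,108 113,111 110,108 112,109 110,106 110,104 167,161 171,167 165,161 169,165 167,166 171,168 168,164 169,166 171,165 174,167 167,163 178,173 176,169 171,166
210 114,109 109,108 112,109 112,109 109,106 107,103 169,165 174,168 166,161 167,163 166,165 168,164 165,159 169,163 168,165 172,167 169,164 177,174 175,168 172,167
213 113,112 112,109 111,108 107,105 109,105 107,102 168,161 172,166 165,159 168,163 171,166 165,158 165,160 168,163 169,166 170,166 170,165 174,172 176,169 171,164
216 110,110 112,110 110,106 99,92 155,126 154,125 153,122 153,122 151,120 154,124 151,121 152,122 153,125 120,112 115,113 123,119 91,87 176,171 177,169 169,163
219 113,110 108,104 107,103 111,102 155,123 149,119 153,123 152,123 149,119 150,121 154,124 153,124 154,123 204,86 131,109 116,113 117,113 175,169 176,171 170,163
222 111,106 113,107 108,107 115,102 152,122 150,121 154,124 154,123 151,121 151,120 152,122 153,124 154,123 192,98 129,111 117,114 116,114 176,172 177,170 169,164
225 137,117 137,119 141,117 144,120 150,119 150,121 150,120 152,121 152,123 150,120 149,118 150,120 151,121 154,123 145,117 147,121 145,120 155,129 159,129 152,123
228 149,121 151,120 155,126 152,121 152,121 152,120 153,123 154,123 148,119 149,121 146,118 150,119 148,120 148,118 148,121 151,121 154,125 152,122 153,122 150,119
```

The fixture predictions match the image within 1 px. The tang tip sits about 2 mm to -x and 1.5 mm to -y of the tool axis, from a slight tilt, so I offset for that and move over the slot.

drive_tool --steps '[5,1,-6,0,0.4,5,1.2,-6,-10,0,5,0,-5.2,-12,0,5,0,0,-12,0,5,0,0,-3,0]'

```text
clock: 12.93
position: [0.58, 0.0345, 0.2026]
tool_rot: [-1.571, 0.003, 0.074]
force: [-1.3, 0.0, -6.1]
grip_width: 0.0195
```

drive_tool --steps '[5,0,0,0,0,5,0,0,-3,0,5,0,0,-3,0,5,0,0,-3,0,5,0,0,0,0]'

```text
clock: 13.35
position: [0.5808, 0.0356, 0.1957]
tool_rot: [-1.571, 0.0, 0.076]
force: [0.1, -0.1, -6.4]
grip_width: 0.0197
```

drive_tool --steps '[5,0,0,-2,0,5,0,0,-2,0,5,0,0,-2,0,5,0,0,-2,0,5,0,0,0,0]'

```text
clock: 13.77
position: [0.5808, 0.0355, 0.1876]
tool_rot: [-1.571, 0.001, 0.075]
force: [-0.1, -0.2, -4.9]
grip_width: 0.0199
```

```bash
python3 - <<'E'
from h import *
import pickle
o=monitor.observe(); print(o['position'],o['force'],o['moment'])
w=snap('wrist'); pickle.dump((w,o),open('p9.pkl','wb')); im=w['frame']
y=np.radians(4.15);F=lambda a,b,z:np.array([.579+a*np.cos(y)-b*np.sin(y),.033+a*np.sin(y)+b*np.cos(y),z])
print('slot +y edge outer/inner',[proj(w,F(a,b,.11)).round(1) for a,b in((-.011,.025),(.011,.025),(-.011,.021),(.011,.021))])
print('tang at face',[proj(w,F(a,.020,.112)).round(1) for a in(-.006,.006)],'screws',[proj(w,F(a,.051,.112)).round(1) for a in(-.066,.066)])
c=int(proj(w,F(0,.025,.11))[1])
for r in range(c-9,c+22,3): print(r,' '.join('%d'%im[r,k,0] for k in range(290,352,2)))
E
```

```text
[0.58080442 0.0354506  0.18764893] [-0.1427518  -0.21830677 -4.89188694] [ 0.00292578 -0.01194167 -0.00846463]
slot +y edge outer/inner [array([301.4, 209.3]), array([335.6, 209.4]), array([301.5, 215.4]), array([335.6, 215.5])]
tang at face [array([309.1, 217.6]), array([327.9, 217.6])] screws [array([211.6, 168.4]), array([425.2, 168.8])]
200 99 101 102 100 102 102 101 97 96 97 95 102 101 97 100 98 101 98 99 100 98 102 100 99 102 104 101 99 102 102 96
203 97 98 101 102 102 100 99 99 97 97 101 103 103 98 100 100 100 96 99 99 101 101 101 99 104 103 99 101 100 100 97
206 99 100 100 104 102 97 103 98 98 101 96 100 101 100 96 100 97 96 96 99 101 102 101 100 102 101 100 98 102 98 97
209 100 99 101 102 100 100 92 89 72 73 72 75 71 76 73 73 70 74 76 72 74 77 91 96 103 102 96 100 103 101 99
212 96 100 102 101 100 98 83 79 81 88 152 108 111 109 108 111 110 110 113 110 82 84 77 97 103 99 98 99 101 101 97
215 98 99 100 101 101 101 83 80 83 79 138 138 136 137 138 137 137 137 137 202 90 84 75 98 101 99 101 99 100 99 97
218 99 99 99 100 99 98 80 82 84 80 138 137 137 138 138 138 138 139 136 197 89 85 83 96 102 101 97 103 101 99 98
221 98 101 100 96 100 101 83 77 84 97 138 138 137 137 140 140 139 139 135 182 95 85 85 98 101 102 96 103 102 98 99
224 104 106 106 103 104 106 90 85 98 110 136 138 139 140 131 137 133 138 135 162 106 106 102 113 114 119 119 118 118 140 152
227 136 136 138 136 137 139 136 139 135 135 138 136 139 138 136 138 137 139 139 137 136 138 139 137 140 139 140 140 138 138 140
230 190 189 193 192 191 201 201 205 205 203 198 205 203 210 212 214 213 213 211 214 213 213 219 221 221 221 220 221 221 220 227
```

drive_tool --steps '[5,0,-1,-2,0,5,0,0,-2,0,5,0,0,-2,0,5,0,0,-2,0,5,0,0,0,0]'

```text
clock: 14.23
position: [0.5808, 0.0346, 0.1796]
tool_rot: [-1.571, 0.0, 0.075]
force: [-0.5, 0.5, -6.0]
grip_width: 0.0196
```

drive_tool --steps '[5,0,0,-2,0,5,0,0,-2,0,5,0,0,-2,0,5,0,0,-2,0,5,0,0,0,0]'

```text
clock: 14.65
position: [0.5808, 0.0346, 0.1716]
tool_rot: [-1.571, 0.0, 0.075]
force: [0.0, 2.1, -5.9]
grip_width: 0.0199
```

drive_tool --steps '[5,0,0.4,-2,0,5,0,0,-2,0,5,0,0,-2,0,5,0,0,-2,0,5,0,0,0,0]'

```text
clock: 15.07
position: [0.5808, 0.0348, 0.1636]
tool_rot: [-1.571, 0.001, 0.075]
force: [-0.8, 1.4, -5.1]
grip_width: 0.0202
```

drive_tool --steps '[5,0,0,-2,0,5,0,0,-2,0,5,0,0,-2,0,5,0,0,-2,0,5,0,0,0,0]'

```text
clock: 15.48
position: [0.5808, 0.0348, 0.1556]
tool_rot: [-1.571, 0.001, 0.075]
force: [0.2, 1.1, -6.1]
grip_width: 0.0199
```

```bash
python3 - <<'E'
from h import *
import pickle
o=monitor.observe(); print(o['position'],o['force'],o['moment'],o['grip_width'])
w=snap('wrist'); s=snap('scene'); t=snap('top'); pickle.dump((w,s,t),open('p10.pkl','wb'))
p=o['position']; print('tip z est',p[2]-.084)
for nm,h in(('shoulder bot',.065),('tip',0)): print(nm,proj(s,[p[0]-.001,p[1],p[2]-.084+h]))
cv2.imwrite('pics/v10.png',np.hstack([cv2.resize(w['frame'][160:400,160:480,::-1],(400,300)),cv2.resize(s['frame'][160:265,290:430,::-1],(400,300),interpolation=cv2.INTER_CUBIC)]))
E
```

```text
[0.58082446 0.03484497 0.15561816] [ 0.19685059  1.13198274 -6.05914826] [0.4852155  0.02806199 0.02149818] 0.019932009652426638
tip z est 0.07161816215338697
shoulder bot [332.83749396 229.1874173 ]
tip [331.75098331 249.10005354]
```

View pics/v10.png

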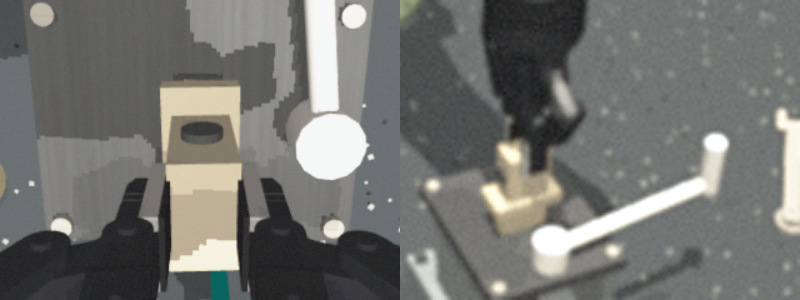

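The last view shows the tang in the slot, the shoulder about 27 mm above the plate, and the lever open. One numeric check of the bystanders, then I hand in.

```bash
python3 - <<'E'
from h import *
import pickle
a=pickle.load(open('scene0.pkl','rb'))['frame']; w,s,t=pickle.load(open('p10.pkl','rb')); b=s['frame']
for n,(u,v,r) in dict(socket=(148,266,14),red=(180,288,24),turqA=(232,238,16),turqB=(269,274,18),puck=(278,234,12),coupler=(198,348,14),gear=(288,336,22),weight=(424,296,16),wrench=(428,220,22),stand=(228,290,14)).items():
    A,B=[cv2.GaussianBlur(x[v-r:v+r,u-r:u+r].astype(np.float32).mean(2),(3,3),0) for x in(a,b)]
    sh,resp=cv2.phaseCorrelate(A,B); print(n,np.round(sh,1),round(resp,2))
p=proj(s,[.634+.16*np.cos(np.radians(101.07)),.037+.16*np.sin(np.radians(101.07)),.17]); print('post top exp',p,'seen',290+715/400*140,160+143/300*105)
o=monitor.observe(); print(o['position'],o['force'])
print(workorder.job_done())
E
```

```text
socket [ 0. -0.] 1.01
red [-0.  -0.1] 1.1
turqA [-0.2 -0.1] 0.73
turqB [-0. -0.] 0.95
puck [0.1 0.1] 1.03
coupler [ 0.1 -0. ] 0.99
gear [0.5 0.5] 1.0
weight [-0. -0.] 1.1
wrench [0.5 0.5] 1.03
stand [-0.1  0. ] 0.3
post top exp [400.01223872 209.87599159] seen 540.25 210.05
[0.58087832 0.03483377 0.15599778] [-1.11283395  0.12615898 -6.39002155]
the job is handed in; nothing more can be done
None
```

The job is handed in at about 15.6 s. The lever is at its open stop, and the nickel-plated head is held with its tang through the slot, about 38 of its 65 mm below the plate's upper face. The shoulder hangs about 27 mm clear of the plate. That depth comes from the tool height and the estimated grasp offset; I did not measure it separately.

**Last checks**
- **Lever:** its post top is at pixel (400, 210) in the scene view, exactly where the 1.45 rad stop puts it. My printed "seen" value of 540 was an arithmetic slip: I forgot to subtract the left half of the montage.
- **Head:** the grip reads a steady 20 mm on the 22 mm block. The wrist force is about 6 N, slightly more than the head's weight. Sideways force in the slot is only about 1 N.
- **Other things:** no bystander or look-alike shifted by more than about half a pixel between the first and last scene pictures.

**What disagreed**
- **Lever grasp:** the shut fingertips turned out to be about 18 mm above the reported TCP instead of 14 mm below it. So I never gripped the post. The tips sat on its top and dragged the lever round with about 10 N, slipping slightly once it reached the stop. I planned the head grasp with the measured offset.
- **Head tilt:** the head sits about 1–2° tilted in the jaws. I shifted the approach to allow for it, and the tang went in without jamming.

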